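Lock the sliding sample stage with its drop-in pin

ROBOT

A 6-joint arm with a two-finger parallel gripper is mounted at the origin on the work surface; the furniture and walls round the work are solid. World frame = base frame: x ahead of the robot, y to its left, z up, the work surface at z = 0. Lengths are in m, angles in rad, forces in N, time in s.
With the tool pointing down it reaches from about 0.275 to 0.975 m from the base axis. Payload 8.4 kg.
Tool frame: the origin (TCP) lies between the finger pads; the fingertips stand 8 mm ahead of it and the grasp point (between the pads) lies 11 mm behind it (r.tcp_to_tips is the distance from the TCP to the fingertips, in m); z points along the fingers, x is the direction in which the jaws open and shut, and the axes are right-handed (so a half turn about z gives the same grasp; the last joint's range is limited). The gripper opens to 92 mm and grips with 3 to 60 N. Pads are 20 mm wide; open, the fingers measure 128 mm over their backs; the gripper's body (75 mm by 189 mm) begins 69 mm behind the grasp point.
Start: joints at [1.151, 0.353, 1.633, -0, 1.155, -0.002], TCP at [0.254, 0.571, 0.223] pointing down, gripper open.
Joint ranges: [-2.63, 2.63], [-0.92, 2.1], [0.06, 2.66], [-1.3, 4.44], [0, 2.69], [-3.02, 3.02]. Speed limits (rad/s): [2.22, 2.22, 2.79, 3.14, 3.14, 3.14].

INTERFACE

Orientations are given as a unit quaternion [w, x, y, z].
In Python, from station import telemetry, viewer, workorder, r gives the robot as it stands. The module is installed in compiled form; this text tells all that it offers.
- The arm moves only by the tool move_arm, never from a script. Its argument "plan" is one flat list of numbers, 6 for each row, row after row: the shift along the world's x, y, z in cm, then the turn, a rotation vector about the world's x, y, z in units of 6 degrees (1.0 is 6 degrees). In form: [dx, dy, dz, rx, ry, rz, dx, dy, dz, rx, ry, rz, ...]. A call has 1 to 5 rows; each row is the pose to reach, as a shift and turn from the pose commanded when the call began; what a row does not reach only later rows make up. A row lasts 1/12 s, in which the tool goes at most 41.7 mm and 7.16 degrees, less where a joint would pass 70% of its speed; a pose out of reach is approached as far as the arm can. A call with a gripper value outside its range is refused whole. "jaw" is the opening, from 0 (shut) to 1 (fully open), set as the call begins (left out, the last holds). The fingers move at their own pace and stop on an object; "newtons" is the grip in N (left out, the last holds). Time passes only in rows, so rows that repeat a pose let the fingers close. It gives the time, the measured TCP pose, the force and the opening at its end, in the units of the state.
- telemetry.read_state(): the state, without advancing time (a new reading comes with each control period).
- viewer.get_image(name): name is "side" or "top"; returns (picture, depth): 400x640x3 uint8, red, green, blue; 400x640 float32, m along the optical axis (not along the pixel's ray), 0 where there is no reading.
- viewer.camera_params(name): a dict with "camera_matrix" (3x3 intrinsics, pixels), "dist" ([k1, k2, p1, p2, k3] as OpenCV has them; the pictures are not rectified), "extrinsics" (4x4, takes a point from camera to world coordinates). Camera axes: x right, y down, z forward; pixel columns grow to the right and rows downward; lengths in m; the calibration is good to about 2 mm. A picture is of the moment at which its call begins. camera_params takes no time and is no camera call.
- workorder.hand_in(): hands the job in, once; it reports no verdict.
The state is a dict: "time": time; "joint_positions": joint angles; "qvel": joint speeds; "tau": joint torques, N m; "position": TCP position; "ee_rot": TCP orientation; "wrist_force": force on the tool from outside, world axes, zero at the start; "moment": the same for the moment, N m; "gripper_width": opening from 0.0 (shut) to 1.0 (fully open).
Only numpy, scipy, OpenCV 4.12 (cv2) and the standard library are available. Lean on these libraries where they do the work, as an engineer would, in place of code of your own. Each camera call takes 0.05 s, during which the arm holds its last target.

TASK

Lock the sliding sample stage for transport: take the locking pin out of its stand and put it through the bush in the carriage. The lock hole is in the bed, out of sight under the carriage, so with the tip resting lightly on the bed slide pin and carriage along together until the tip drops into the hole, then push the pin fully home, collar flat on the bush, and let go. Feel your way gently, never force the pin, and do not disturb the other things on the table.

Things in the scene. Friction and masses are not known exactly. Their poses are not given: they have to be found in the camera images.
- pin_knob (a point): Centre of the black cylindrical knob of the locking pin (24 mm in diameter, 32 mm high): grip here, from above. z points up along the pin. Below it: a neck 16 mm thick from 16 to 24 mm, a steel collar 26 mm wide with its underside 28 mm below, a 10 mm steel shaft, and the tip 66 mm below, its last 5 mm tapering to 5 mm.
- bush (a point): Centre of the mouth of the bush, 46 mm above the table: a square steel flange (32 x 32 mm, 8 mm proud) in the middle of the carriage, with an upright bore 12.5 mm wide, 20 mm deep, right through flange and carriage. y is the sliding direction, z up. Knob centre above this point: 42 mm with the tip on the bed, 28 mm with the pin fully home (collar on the flange).
- carriage (a joint): Travel of the carriage in m, 0 to 0.085, growing along the stage's +y; it slides with about 1 N of friction and stays where left. It starts between 0 and 0.015. The hidden hole comes under the bore at some value between 0.035 and 0.075, different every time. The carriage plate is 100 by 180 mm (along y), with slide holders 4 mm high at its ends.
- stage: Fixed base of the stage: metal channel 270 mm long (y, the sliding direction, roughly to the robot's left), 96 mm wide, 26 mm high; origin at the centre of its underside, z up. In it, under the carriage, lies the level steel bed, 24 mm below the bush's mouth, with one chamfered hole 12 mm wide and 18 mm deep on the line along which the bore slides.
- pin_stand: Fixed grey plastic stand, a 50 x 50 mm block 46 mm high on a 66 x 66 mm foot; origin at the centre of its underside on the table, z up. The pin stands in its upright bore (13.5 mm, 42 mm deep) with the collar resting on the block's top.
- beaker_pp: Plastic beaker, 73 mm wide, 118 mm high, bystander; origin at its underside.
- faceted_jar: Small clear jar, 56 mm wide, 52 mm high, bystander; origin at its underside.
- timer: Kitchen-type timer, white base and round dial, 68 x 68 x 44 mm, bystander; origin at its underside.
- cup: Small lidded cup, 60 mm wide, 56 mm high, bystander; origin at its underside.
- petri_dish: Flat clear dish, 102 mm wide, 17 mm high, bystander; origin at its underside.
- pin: The loose locking pin, 82 mm long, about 90 g, upright in its stand at the start; origin at the centre of its tip, z up along the pin. Its knob is pin_knob.
Mind the look-alikes: they are no part of the job. Leave any orange or yellow look-alike of the pin alone.

How it is judged:
On the way, in this order (a step that is already met when the one before it is completed fails the run):
1. the pin stands in the carriage's bush with its tip on the bed, not yet in the lock hole (z of pin_knob in the frame of bush between 0.037 and 0.046 m and horizontal distance between pin_knob and bush below 0.006 m), for 0.1 s.
2. the pin has dropped into the lock hole and its collar is down on the bush (z of pin_knob in the frame of bush between 0.025 and 0.03 m and horizontal distance between pin_knob and bush below 0.003 m and angle between pin_knob's own z axis and vertical below 0.1 rad), for 0.1 s.
At the end, for the whole second after the job is handed in: The pin is fully home in the lock hole through the bush: knob centre no more than 30 mm above the bush's top (28 mm is flush) and within 3 mm of its axis sideways, upright within 0.1 rad, the carriage at rest (all of step 2 and linear speed of pin below 0.01 m/s and velocity of joint carriage between -0.005 and 0.005 m/s); the robot touches nothing.
It fails at once if the pin is pressed or pushed against the stage with more than 60 N (contact force between pin and stage above 60 N).
It fails at once if the robot itself pushes on the stage with more than 30 N (contact force between any of the arm, the fingers and stage above 30 N).
It fails at once if one of the bystanders is moved by more than 20 mm or tipped (distance of any of beaker_pp, faceted_jar, timer, cup, petri_dish from where it was at the start of the episode above 0.02 m or angle between any of beaker_pp, faceted_jar, timer, cup, petri_dish's own z axis and vertical above 0.35 rad).
It also fails if it takes over 51 s, if anything falls off the work surface, if the arm or the gripper's body presses on something with over 40 N, if the wrist force passes 120 N, or if a joint passes its speed limit or range.

## Working session

There is one attempt and no reset: what is moved stays moved. The work goes in short steps, Python scripts to look and compute and a tool call to move; the robot and the scene stay as the last step left them, time stands still between calls to the robot, and variables do not carry over. Pictures are saved under pics/ and viewed, and the job is handed in when it is done.

Besides the shell and the picture viewer there is one more tool, called as name(argument=value, ...) on one line, values as JSON. move_arm: Moves the arm, as the interface text tells. Its arguments: {"type":"object","properties":{"plan":{"type":"array","items":{"type":"number"}},"jaw":{"type":"number"},"newtons":{"type":"number"}},"required":["plan"]}

```bash
mkdir -p pics; python3 - <<'E'
from station import telemetry, viewer, workorder, r
import cv2, numpy as np
for n in ("side","top"):
    im,d=viewer.get_image(n); cv2.imwrite(f"pics/{n}0.png",im[:,:,::-1]); np.save(f"pics/{n}0.npy",d)
    p=viewer.camera_params(n); print(n,p["camera_matrix"],p["dist"],p["extrinsics"])
print(telemetry.read_state(), r.tcp_to_tips)
E
```

```text
side [[385.26127476   0.         318.74156105]
 [  0.         385.26127476 197.73088749]
 [  0.           0.           1.        ]] [-0.08336948  0.          0.          0.          0.        ] [[ 0.90794988 -0.15151846  0.39072901  0.2224826 ]
 [-0.41891019 -0.35458021  0.83593488 -0.81382282]
 [ 0.01188521 -0.92266735 -0.38541369  0.46280988]
 [ 0.          0.          0.          1.        ]]
top [[392.76136093   0.         321.91105573]
 [  0.         392.76136093 198.92401408]
 [  0.           0.           1.        ]] [-0.0935278  0.         0.         0.         0.       ] [[-0.01312672 -0.9812534   0.1922744   0.35004076]
 [-0.9997463   0.01639958  0.01544018 -0.03466923]
 [-0.01830395 -0.19202294 -0.98121973  1.31097133]
 [ 0.          0.          0.          1.        ]]
{'time': 0.1, 'joint_positions': array([ 1.15059861e+00,  3.53571917e-01,  1.63404316e+00, -3.19806828e-05,
        1.15518493e+00, -2.37889229e-03]), 'qvel': array([ 0.00021516, -0.00074993, -0.00125666,  0.00076729, -0.00171522,
        0.00116682]), 'tau': array([ 1.80339059e-03, -5.94908774e+01, -3.34927118e+01,  7.00877700e-02,
        1.85355922e-02, -3.93443588e-05]), 'position': array([0.25342992, 0.57085057, 0.22195022]), 'ee_rot': array([ 3.40129390e-04,  8.38378061e-01,  5.45088857e-01, -4.98949599e-04]), 'wrist_force': array([-0.06211552, -0.49361767,  0.26179937]), 'moment': array([-0.0230694 ,  0.01253966,  0.00976667]), 'gripper_width': 0.9979726299021165} 0.008
```

View pics/side0.png

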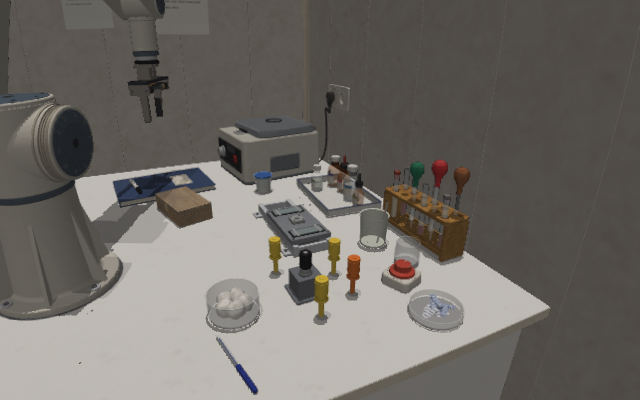

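View pics/top0.png

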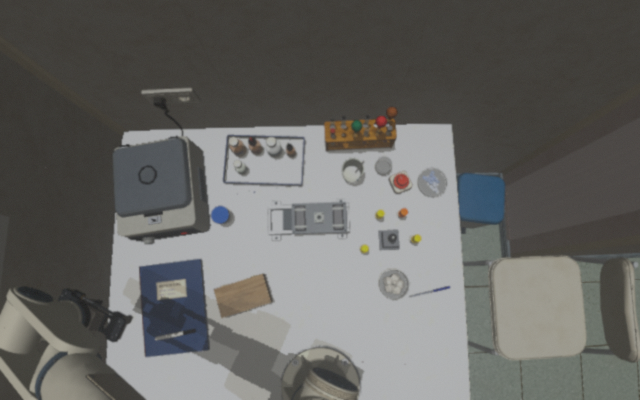

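Things that could be taken for the pin: a black knob on a grey stand at side (306,262) and top (391,238); yellow look-alikes at side (274,250), (334,245) and (321,288); an orange one at side (353,268). The description calls for the black one. I'll check it in a close crop.

```bash
python3 - <<'E'
import cv2, numpy as np
a=cv2.imread("pics/side0.png")[180:310,240:380]; b=cv2.imread("pics/top0.png")[190:260,260:430]
cv2.imwrite("pics/c_side.png",cv2.resize(a,None,fx=4.5,fy=4.5,interpolation=cv2.INTER_CUBIC))
cv2.imwrite("pics/c_top.png",cv2.resize(b,None,fx=4.7,fy=4.7,interpolation=cv2.INTER_CUBIC))
E
```

```text
(no output)
```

View pics/c_side.png

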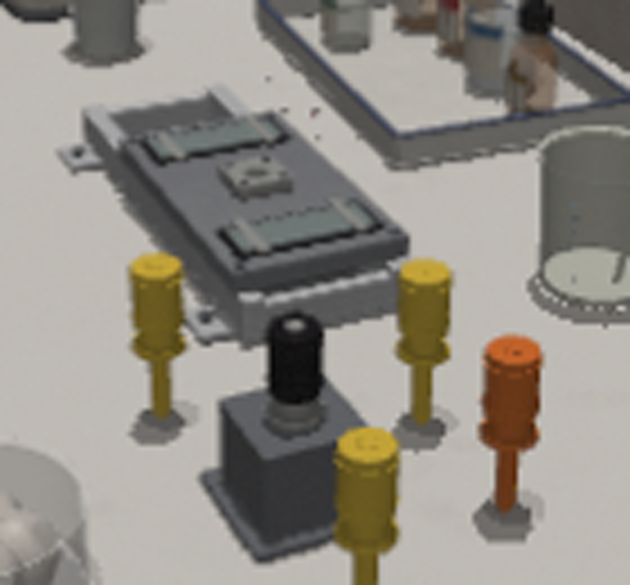

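View pics/c_top.png

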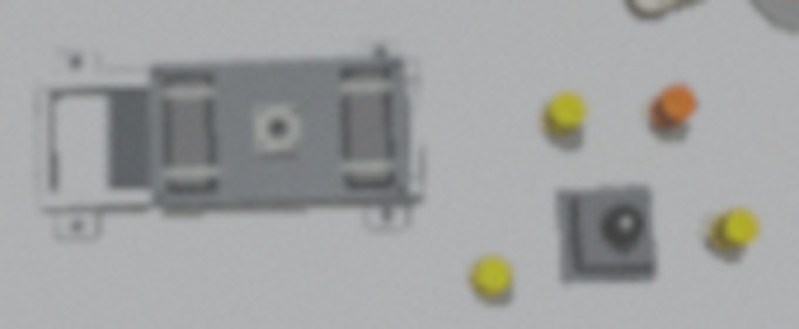

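The crop shows the black knob, with its steel collar, standing in the grey block, so this is the pin. The bush is the light square at top crop (278,128). Next I'll measure.

```bash
cat > h.py <<'E'
import numpy as np, cv2
from station import telemetry, viewer, workorder, r
P={n:viewer.camera_params(n) for n in("side","top")}
def ray(n,u,v):
    p=P[n]; q=cv2.undistortPoints(np.array([[[u,v]]],float),np.array(p["camera_matrix"]),np.array(p["dist"]))[0,0]
    E=np.array(p["extrinsics"]); return E[:3,3],E[:3,:3]@np.array([q[0],q[1],1.])
def on(n,u,v,z):
    o,d=ray(n,u,v); return o+d*(z-o[2])/d[2]
def tri(uv1,uv2):
    o,d=ray("side",*uv1);a,b=ray("top",*uv2)
    s=np.linalg.lstsq(np.stack([d,-b],1),a-o,rcond=None)[0]
    p,q=o+d*s[0],a+b*s[1]; return (p+q)/2,np.linalg.norm(p-q)
def proj(n,X):
    p=P[n];E=np.linalg.inv(np.array(p["extrinsics"]))
    return cv2.projectPoints(np.array([X],float),cv2.Rodrigues(E[:3,:3])[0],E[:3,3],np.array(p["camera_matrix"]),np.array(p["dist"]))[0].ravel()
def blob(mask,x0,y0,x1,y1):
    m=np.zeros(mask.shape,np.uint8); m[y0:y1,x0:x1]=mask[y0:y1,x0:x1]
    n,l,s,c=cv2.connectedComponentsWithStats(m); i=1+np.argmax(s[1:,4]); return c[i],s[i]
E
python3 - <<'E'
from h import *
S=cv2.imread("pics/side0.png");T=cv2.imread("pics/top0.png")
ks=blob((S.max(2)<45).astype(np.uint8),290,245,322,275); kt=blob((T.max(2)<60).astype(np.uint8),380,225,402,250)
print(ks,kt)
print("knob tri",tri(ks[0],kt[0]),"side@74",on("side",*ks[0],.074),"top@.085",on("top",*kt[0],.085))
G=cv2.cvtColor(T,cv2.COLOR_BGR2GRAY); print(G[210:226,308:330])
Gs=cv2.cvtColor(S,cv2.COLOR_BGR2GRAY); print(Gs[212:226,286:308])
H=cv2.cvtColor(T,cv2.COLOR_BGR2HSV);m=((H[...,1]>150)&(H[...,2]>100)).astype(np.uint8)
n,l,s,c=cv2.connectedComponentsWithStats(m[200:260,350:430])
for i in range(1,n):
    if s[i,4]>8: print("lookalike",c[i]+[350,200],on("top",*(c[i]+[350,200]),.075))
for nm,u,v,z in(("beaker",353,172,.06),("jar",384,166,.05),("timer",401,181,.044),("dish",432,182,.017),("cupblue",221,215,.056),("cup2",393,284,.05)): print(nm,on("top",u,v,z))
for nm,u,v in(("stand",385,229),("bl",274,233),("br",345,233),("tl",276,204),("tr",342,202)): print(nm,on("top",u,v,.008))
for u,v in((292,204.5),(346,202),(346,233),(293,235)): print("plate",on("top",u,v,.038))
E
```

```text
Traceback (most recent call last):
  File "h.py", line 18, in blob
    n,l,s,c=cv2.connectedComponentsWithStats(m); i=1+np.argmax(s[1:,4]); return c[i],s[i]
                                                     ~~~~~~~~~^^^^^^^^^
ValueError: attempt to get argmax of an empty sequence
```

```bash
python3 - <<'E'
from h import *
np.set_printoptions(linewidth=200,precision=4,suppress=True)
S=cv2.imread("pics/side0.png");T=cv2.imread("pics/top0.png")
G=cv2.cvtColor(T,cv2.COLOR_BGR2GRAY); Gs=cv2.cvtColor(S,cv2.COLOR_BGR2GRAY)
print(G[228:248,380:402]);print(Gs[246:276,294:318])
print(G[210:226,308:330])
print(Gs[212:226,286:308])
H=cv2.cvtColor(T,cv2.COLOR_BGR2HSV);m=((H[...,1]>120)&(H[...,2]>90)).astype(np.uint8)
n,l,s,c=cv2.connectedComponentsWithStats(m[200:260,350:430])
for i in range(1,n):
    if s[i,4]>8: print("lookalike",c[i]+[350,200],on("top",*(c[i]+[350,200]),.075))
for nm,u,v,z in(("beaker",353,172,.06),("jar",384,166,.05),("timer",401,181,.044),("dish",432,182,.017),("cupblue",221,215,.056),("cup2",393,284,.05)): print(nm,on("top",u,v,z))
for u,v in((292,204.5),(346,202),(346,233),(293,235)): print("plate",on("top",u,v,.038))
E
```

```text
[[174 177 175 174 176 176 174 173 171 172 171 172 172 169 169 169 171 171 175 176 176 177]
 [169 170 169 169 169 169 166 159 154 153 156 157 155 148 145 146 148 153 166 175 177 176]
 [144 144 145 146 144 144 143 136 131 132 131 133 132 125 124 124 124 132 153 170 173 176]
 [120 117 114 119 122 122 120 119 119 119 118 118 119 118 115 115 116 121 141 167 175 176]
 [112 100  96 107 113 114 116 115 115 116 113 110 109 110 112 113 112 116 138 166 175 177]
 [111  94  89 105 114 115 115 113 112 111 104  99  97  95  99 108 112 120 140 168 175 177]
 [111  92  87 105 113 115 114 112 107  97  89  80  78  78  84  94 107 118 143 168 174 177]
 [111  95  83 103 113 114 113 110  98  86  74  76  79  84  79  79  96 113 140 167 175 176]
 [112  93  87 104 115 116 113 105  88  76  71  80 107 116  94  78  86 110 137 166 175 176]
 [114  94  86 104 113 116 112 101  82  69  71  87 119 128 101  74  81 108 137 167 176 177]
 [115  98  87 102 112 116 112  99  77  67  69  81 102 107  88  72  85 109 135 164 175 176]
 [115  96  86  99 111 114 114 104  83  69  67  72  81  82  75  74  91 110 132 166 176 177]
 [115  9
[... 6255 characters left out ...]
111 111 106 105  78  69  99 106 103 101 102 108 109 110 111 110 111 111 110]
 [111 110 110 111 111 111 111 107 104 110 111 112 110 112 111 112 110 111 112 112 112 112]]
lookalike [403.225 212.   ] [ 0.5454 -0.2738  0.075 ]
lookalike [379.7955 213.5227] [ 0.5418 -0.1988  0.075 ]
lookalike [416.0612 238.2857] [ 0.4609 -0.3103  0.075 ]
lookalike [364.0952 248.3571] [ 0.4323 -0.1453  0.075 ]
beaker [ 0.6837 -0.1184  0.06  ]
jar [ 0.7053 -0.2229  0.05  ]
timer [ 0.6545 -0.278   0.044 ]
dish [ 0.6559 -0.3888  0.017 ]
cupblue [0.548  0.3155 0.056 ]
cup2 [ 0.3202 -0.2353  0.05  ]
plate [0.5824 0.0843 0.038 ]
plate [ 0.5878 -0.0939  0.038 ]
plate [ 0.4854 -0.0914  0.038 ]
plate [0.4815 0.081  0.038 ]
```

```bash
python3 - <<'E'
from h import *
np.set_printoptions(precision=4,suppress=True)
print("knob side mid",on("side",305.1,259.4,.074),"top disc",on("top",392.6,236.8,.090), on("side",305.0,251.5,.09))
print("tri top",tri((305.0,251.5),(392.6,236.8)))
print("bush top",on("top",318.5,216.6,.046),"side",on("side",297.3,217.8,.046), tri((297.3,217.8),(318.5,216.6)))
a=on("top",292,204.5,.038);b=on("top",346,202,.038);print("plate centre",[np.mean(x) for x in zip(*[on("top",u,v,.038) for u,v in((292,204.5),(346,202),(346,233),(293,235))])])
for nm,X in (("k",(.4636,-.2305,.09)),):
  print(proj("side",X),proj("top",X))
# flange edges top via threshold
for n,f,box in(("top","pics/top0.png",(308,208,330,226)),):
  G=cv2.cvtColor(cv2.imread(f),cv2.COLOR_BGR2GRAY); m=(G>131).astype(np.uint8);c,s=blob(m,*box);print(c,s)
# rail edges of stage, z=.026 far and near
T=cv2.imread("pics/top0.png");cv2.imwrite("pics/c2.png",cv2.resize(T[190:245,255:360],None,fx=7.5,fy=7.5,interpolation=cv2.INTER_CUBIC))
D=np.load("pics/top0.npy")
print(D[214:220,314:322]);print(D[234:240,389:396])
E
```

```text
knob side mid [ 0.4659 -0.2356  0.074 ] top disc [ 0.4656 -0.2338  0.09  ] [ 0.4666 -0.2336  0.09  ]
tri top (array([ 0.466 , -0.2339,  0.0903]), np.float64(0.0008961657658461198))
bush top [ 0.5395 -0.0029  0.046 ] side [ 0.5415 -0.0066  0.046 ] (array([ 0.5412, -0.0033,  0.0443]), np.float64(0.0030219866952297535))
plate centre [np.float64(0.5342770781640603), np.float64(-0.00498964166651188), np.float64(0.038000000000000034)]
[302.9087 251.0637] [391.5646 237.446 ]
[318.1875 216.45  ] [314 212  10  10  80]
[[1.2799 1.2777 1.2825 1.2805 1.2824 1.2749 1.282  1.2776]
 [1.2795 1.2761 1.2782 1.2804 1.2897 1.2855 1.2799 1.2789]
 [1.2768 1.276  1.2808 1.2887 1.3022 1.3045 1.2864 1.2769]
 [1.2762 1.2796 1.2783 1.2979 1.3009 1.3051 1.3002 1.2774]
 [1.2778 1.2751 1.2769 1.2776 1.2999 1.3063 1.2787 1.2754]
 [1.2784 1.2801 1.28   1.2706 1.2772 1.2785 1.2745 1.2791]]
[[1.2625 1.2216 1.2203 1.219  1.2184 1.2196 1.219 ]
 [1.2228 1.219  1.222  1.2176 1.2219 1.2198 1.2159]
 [1.2163 1.217  1.2168 1.2164 1.2188 1.2218 1.2193]
 [1.2187 1.215  1.218  1.2107 1.2158 1.2206 1.2162]
 [1.224  1.2122 1.2169 1.2167 1.2159 1.2206 1.2099]
 [1.2204 1.2145 1.2173 1.2149 1.2146 1.2142 1.2143]]
```

View pics/c2.png

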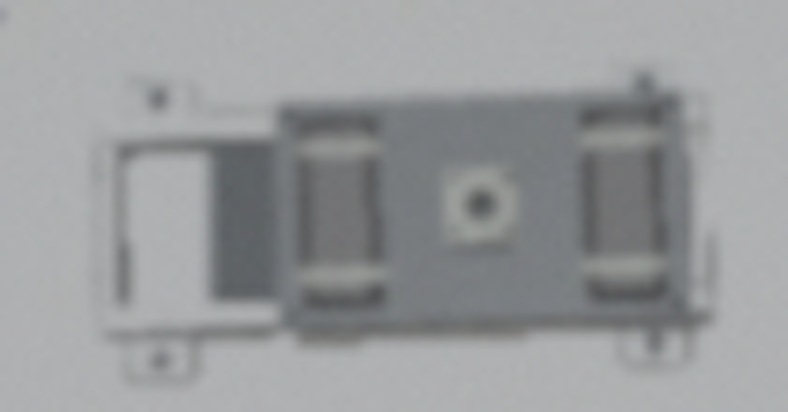

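Estimates are pin knob at about (0.466, -0.234) and bush at about (0.540, -0.003). The slide direction is about (-0.027, 1). I'll grip with the jaws along y, which is a +24° turn, and the jaws half open to clear the look-alikes.

move_arm(plan=[0.85,-3.2,0.4,0,0,0.3,1.7,-6.4,0.8,0,0,0.6,2.55,-9.6,1.2,0,0,0.9,3.4,-12.8,1.6,0,0,1.2,4.25,-16,2,0,0,1.5], jaw=0.5, newtons=30)

```text
time: 0.52
position: [0.296, 0.4096, 0.2423]
ee_rot: [0.0, 0.792, 0.61, -0.0]
wrist_force: [0.5, 0.5, 0.7]
gripper_width: 0.657
```

move_arm(plan=[0.85,-3.2,0,0,0,0.3,1.7,-6.4,0,0,0,0.6,2.55,-9.6,0,0,0,0.9,3.4,-12.8,0,0,0,1.2,4.25,-16,0,0,0,1.5])

```text
time: 0.93
position: [0.3384, 0.2496, 0.2424]
ee_rot: [0.0, 0.742, 0.67, -0.0]
wrist_force: [1.0, 0.5, 0.4]
gripper_width: 0.5
```

move_arm(plan=[0.85,-3.2,0,0,0,0.2,1.7,-6.4,0,0,0,0.4,2.55,-9.6,0,0,0,0.6,3.4,-12.8,0,0,0,0.8,4.25,-16,0,0,0,1.0])

```text
time: 1.35
position: [0.381, 0.0897, 0.2426]
ee_rot: [0.0, 0.706, 0.708, 0.0]
wrist_force: [1.2, 0.5, 0.6]
gripper_width: 0.498
```

move_arm(plan=[0.85,-3.2,0,0,0,0,1.7,-6.4,0,0,0,0,2.55,-9.6,0,0,0,0,3.4,-12.8,0,0,0,0,4.25,-16,0,0,0,0])

```text
time: 1.77
position: [0.4234, -0.0705, 0.2425]
ee_rot: [-0.0, 0.707, 0.707, -0.0]
wrist_force: [-0.1, -0.0, 0.6]
gripper_width: 0.499
```

move_arm(plan=[0.85,-3.2,0,0,0,0,1.7,-6.4,0,0,0,0,2.55,-9.6,0,0,0,0,3.4,-12.8,0,0,0,0,4.25,-16,0,0,0,0])

```text
time: 2.18
position: [0.466, -0.2305, 0.2423]
ee_rot: [-0.0, 0.707, 0.707, -0.0]
wrist_force: [0.0, -0.8, 0.1]
gripper_width: 0.499
```

move_arm(plan=[0,-0.2,0,0,0,0,0,-0.4,0,0,0,0,0,-0.4,0,0,0,0])

```text
time: 2.43
position: [0.4655, -0.2325, 0.2421]
ee_rot: [-0.001, 0.707, 0.707, -0.0]
wrist_force: [-0.4, 0.4, -0.8]
gripper_width: 0.501
```

```bash
python3 - <<'E'
from h import *
np.set_printoptions(precision=4,suppress=True)
s=telemetry.read_state();print(s)
im,d=viewer.get_image("side");cv2.imwrite("pics/side1.png",im[:,:,::-1])
E
```

```text
{'time': 2.4333, 'joint_positions': array([-0.4662,  0.1709,  1.8326,  0.0002,  1.1395, -2.0374]), 'qvel': array([ 0.0215, -0.0157,  0.0135,  0.0008,  0.0026,  0.0067]), 'tau': array([ -1.0855, -45.0804, -33.6933,  -0.1206,  -0.0013,  -0.0918]), 'position': array([ 0.4655, -0.2325,  0.2421]), 'ee_rot': array([-0.0007,  0.707 ,  0.7072, -0.0001]), 'wrist_force': array([-0.3724,  0.3669, -0.824 ]), 'moment': array([0.0317, 0.0393, 0.0057]), 'gripper_width': 0.5012150270322691}
```

View pics/side1.png

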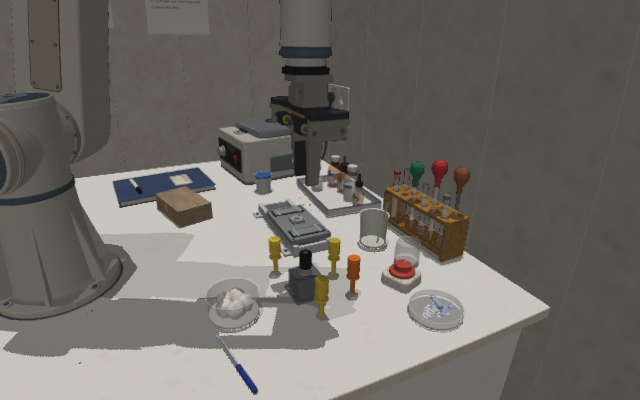

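The gripper hangs above the black knob (fingers at side (313,180), knob at (306,262)), and the nearest yellow pin is clear of it. Lowering now.

move_arm(plan=[0,0,-3,0,0,0,0,0,-6,0,0,0,0,0,-8.5,0,0,0,0,0,-10.5,0,0,0,0,0,-12,0,0,0])

```text
time: 2.9
position: [0.465, -0.2308, 0.121]
ee_rot: [-0.001, 0.706, 0.708, -0.0]
wrist_force: [0.2, 0.3, 0.1]
gripper_width: 0.502
```

move_arm(plan=[0,0,-1.5,0,0,0,0,0,-3,0,0,0,0,0,-4.5,0,0,0,0,0,-5.6,0,0,0,0,0,-5.6,0,0,0])

```text
time: 3.32
position: [0.4648, -0.2311, 0.0649]
ee_rot: [-0.002, 0.706, 0.708, -0.0]
wrist_force: [-0.4, 0.1, 0.7]
gripper_width: 0.498
```

```bash
python3 - <<'E'
from h import *
np.set_printoptions(precision=4,suppress=True)
s=telemetry.read_state();print(s["position"],s["wrist_force"])
for n in("side","top"):
  im,d=viewer.get_image(n)
  c=im[180:320,240:390] if n=="side" else im[180:280,320:470]
  cv2.imwrite(f"pics/{n}2.png",cv2.resize(c[:,:,::-1],None,fx=4,fy=4,interpolation=cv2.INTER_CUBIC))
E
```

```text
[ 0.4648 -0.2311  0.0649] [-0.3528  0.1121  0.6932]
```

View pics/side2.png

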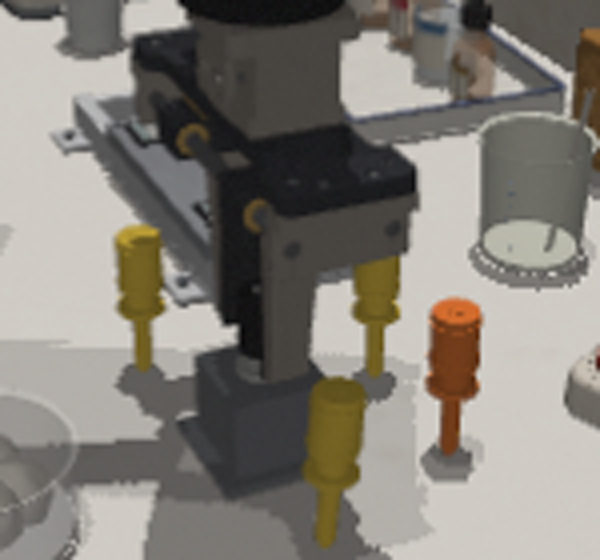

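The knob sits between the fingers and nothing else is touched. Closing.

move_arm(plan=[0,0,0,0,0,0,0,0,0,0,0,0,0,0,0,0,0,0,0,0,0,0,0,0,0,0,0,0,0,0], jaw=0, newtons=30)

```text
time: 3.83
position: [0.4665, -0.233, 0.0673]
ee_rot: [0.001, 0.707, 0.707, 0.0]
wrist_force: [-0.4, 0.3, 4.9]
gripper_width: 0.254
```

move_arm(plan=[0,0,0,0,0,0,0,0,0,0,0,0,0,0,0,0,0,0])

```text
time: 4.08
position: [0.4665, -0.233, 0.0672]
ee_rot: [0.0, 0.707, 0.707, 0.0]
wrist_force: [0.3, 1.4, 6.2]
gripper_width: 0.256
```

move_arm(plan=[0,0,1,0,0,0,0,0,3,0,0,0,0,0,5.5,0,0,0,0,0,8,0,0,0,0,0,8,0,0,0])

```text
time: 4.5
position: [0.4684, -0.2339, 0.1513]
ee_rot: [0.003, 0.707, 0.707, 0.001]
wrist_force: [0.2, -1.1, -0.7]
gripper_width: 0.254
```

```bash
python3 - <<'E'
from h import *
np.set_printoptions(precision=4,suppress=True)
s=telemetry.read_state();print(s["position"],s["wrist_force"],s["moment"],s["gripper_width"])
im,d=viewer.get_image("side")
cv2.imwrite(f"pics/side3.png",cv2.resize(im[150:310,240:390,::-1],None,fx=3.7,fy=3.7,interpolation=cv2.INTER_CUBIC))
E
```

```text
[ 0.4684 -0.2339  0.1513] [ 0.2233 -1.0553 -0.6963] [ 0.     -0.0532  0.0013] 0.25406689254076514
```

View pics/side3.png

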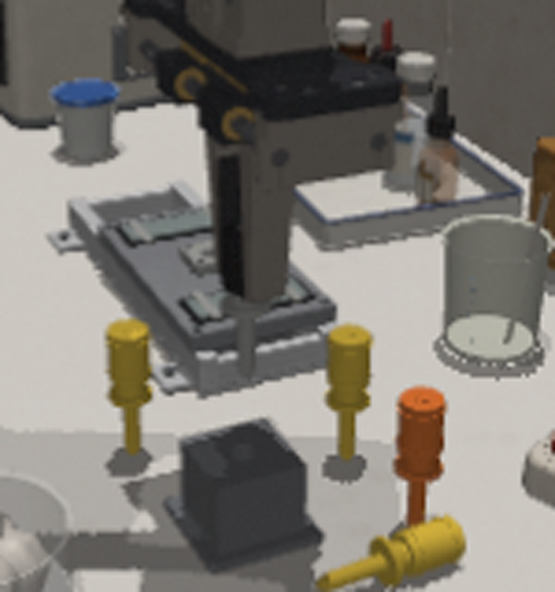

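The shaft is visible below the fingertips, so the pin is held. One yellow look-alike, originally at side (321,288), has been knocked over and now lies at crop (400,560). It isn't a scored bystander and it's lying still, so I'll leave it and report it. Moving on to the bush.

move_arm(plan=[0.6,2,0,0,0,0,1.5,5,0,0,0,0,2.5,8,0,0,0,0,3.5,11,0,0,0,0,4.4,14,0,0,0,0])

```text
time: 4.97
position: [0.5096, -0.0914, 0.1456]
ee_rot: [-0.001, 0.707, 0.707, -0.0]
wrist_force: [0.1, 0.4, -0.5]
gripper_width: 0.257
```

move_arm(plan=[0.9,3,0,0,0,0,1.8,5.8,0,0,0,0,2.5,7.9,0,0,0,0,2.9,9.1,0,0,0,0,2.9,9.1,0,0,0,0])

```text
time: 5.38
position: [0.5391, 0.0001, 0.1457]
ee_rot: [-0.001, 0.706, 0.708, -0.0]
wrist_force: [-0.7, 0.1, -1.4]
gripper_width: 0.255
```

move_arm(plan=[0,0,-1,0,0,0,0,0,-2,0,0,0,0,0,-2.8,0,0,0,0,0,-2.8,0,0,0,0,0,-2.8,0,0,0])

```text
time: 5.8
position: [0.5382, -0.0026, 0.1176]
ee_rot: [-0.001, 0.707, 0.707, -0.001]
wrist_force: [0.5, 1.5, -1.2]
gripper_width: 0.255
```

```bash
python3 - <<'E'
from h import *
np.set_printoptions(precision=4,suppress=True)
s=telemetry.read_state();print(s["position"],s["ee_rot"],s["wrist_force"],s["moment"])
for n in("side","top"):
  im,d=viewer.get_image(n)
  cv2.imwrite(f"pics/{n}4raw.png",im[:,:,::-1])
  c=im[170:270,240:370] if n=="side" else im[150:280,240:420]
  cv2.imwrite(f"pics/{n}4.png",cv2.resize(c[:,:,::-1],None,fx=4.4,fy=4.4,interpolation=cv2.INTER_CUBIC))
E
```

```text
[ 0.5382 -0.0026  0.1176] [-0.0007  0.7071  0.7071 -0.0008] [ 0.466   1.5321 -1.1641] [ 0.0357 -0.0304 -0.0497]
```

View pics/side4.png

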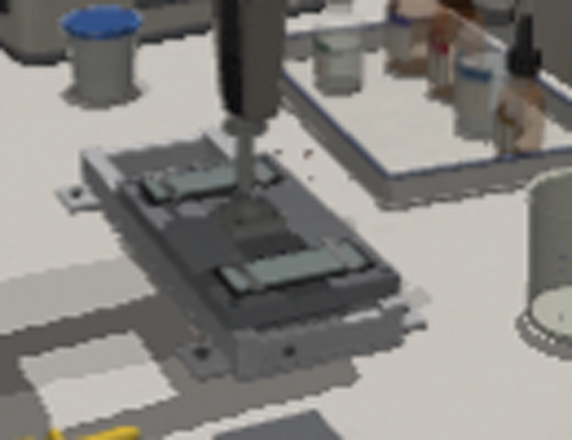

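View pics/top4.png

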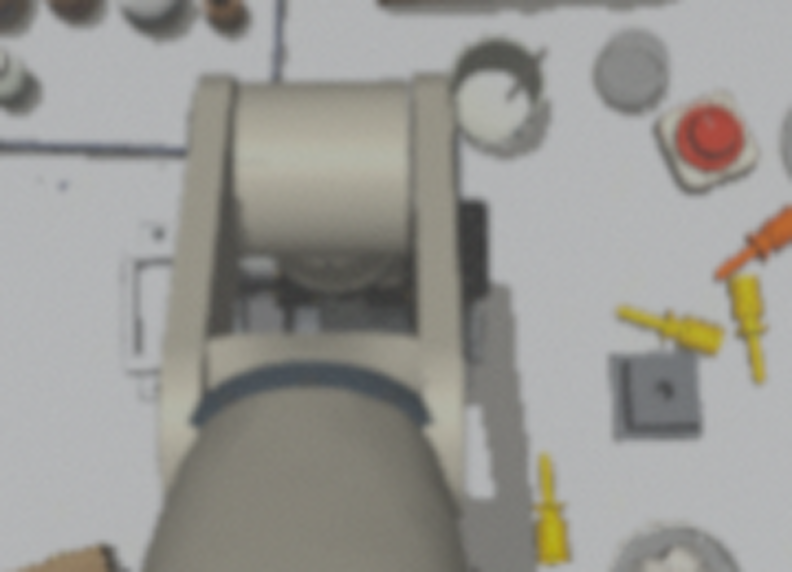

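The pin tip hangs over the bush at side crop (245,195). The top view shows that all the yellow and orange look-alikes have fallen over, though they are still near the stand and far from the table edge. Bystanders look unmoved. Checking alignment.

```bash
python3 - <<'E'
from h import *
np.set_printoptions(precision=4,suppress=True)
im=cv2.imread("pics/side4raw.png")
print("pred tip",proj("side",(.5382,-.0026,.0586)),"shaft top",proj("side",(.5382,-.0026,.0586+.03)),"below tip on mouth",proj("side",(.5382,-.0026,.046)),"bush est",proj("side",(.540,-.003,.046)))
cv2.imwrite("pics/z4.png",cv2.resize(im[190:235,275:325],None,fx=13,fy=13,interpolation=cv2.INTER_CUBIC))
i0=cv2.imread("pics/side0.png")
cv2.imwrite("pics/z0.png",cv2.resize(i0[190:235,275:325],None,fx=13,fy=13,interpolation=cv2.INTER_CUBIC))
E
```

```text
pred tip [295.4181 212.8046] shaft top [295.2754 201.7181] below tip on mouth [295.4779 217.38  ] bush est [296.2073 217.3205]
```

View pics/z4.png

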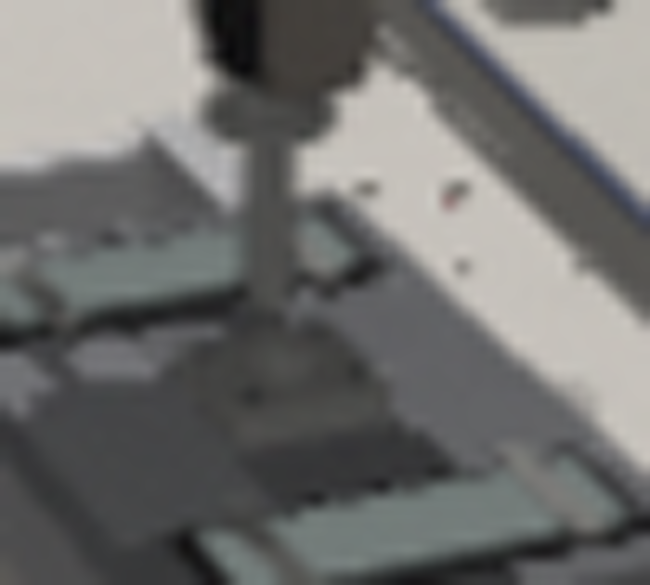

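View pics/z0.png

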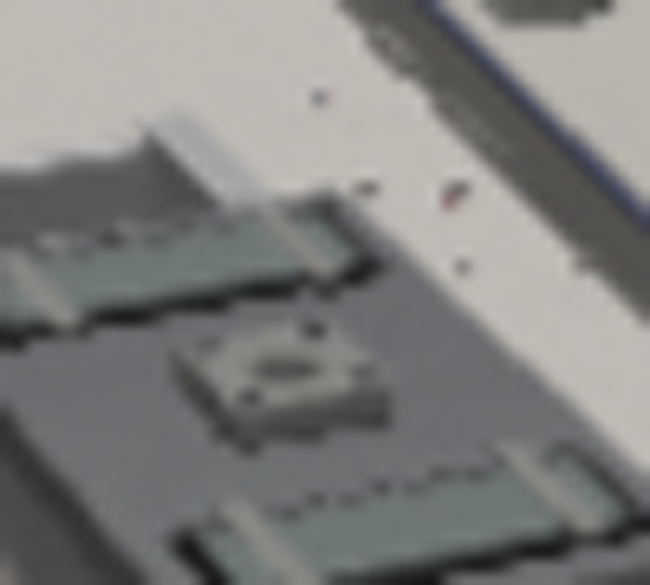

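```bash
python3 - <<'E'
from h import *
np.set_printoptions(precision=4,suppress=True)
print(on("side",296.6,217.9,.046),on("side",296.3,217.6,.046))
# flange corners top face: crop (175,355)left? (315,320)top, (390,380)right,(245,405)bottom
c=[(175,352),(312,318),(392,378),(245,405)]
print(np.mean([on("side",x/13-.5+275,y/13-.5+190,.046) for x,y in c],0),[on("side",x/13-.5+275,y/13-.5+190,.046) for x,y in c])
print(on("top",318.4,216.5,.046),on("top",318.5,216.55,.046))
# pin shaft: crop axis
print(on("side",268/13-.5+275,212.8,.0586))
print(telemetry.read_state()["position"])
E
```

```text
[ 0.5397 -0.0065  0.046 ] [ 0.5396 -0.0046  0.046 ]
[ 0.5396 -0.0034  0.046 ] [array([0.5226, 0.0092, 0.046 ]), array([0.5527, 0.0131, 0.046 ]), array([ 0.5566, -0.018 ,  0.046 ]), array([ 0.5266, -0.0178,  0.046 ])]
[ 0.5398 -0.0026  0.046 ] [ 0.5396 -0.0029  0.046 ]
[ 0.5375 -0.0023  0.0586]
[ 0.5391 -0.0023  0.1186]
```

move_arm(plan=[0.15,-0.1,0,0,0,0,0.15,-0.1,-0.5,0,0,0,0.15,-0.1,-1.0,0,0,0,0.15,-0.1,-1.2,0,0,0,0.15,-0.1,-1.4,0,0,0])

```text
time: 6.32
position: [0.5403, -0.0027, 0.1041]
ee_rot: [-0.0, 0.707, 0.708, -0.0]
wrist_force: [-0.8, 0.5, -1.1]
gripper_width: 0.256
```

move_arm(plan=[0,0,-0.15,0,0,0,0,0,-0.3,0,0,0,0,0,-0.3,0,0,0])

```text
time: 6.57
position: [0.5405, -0.0027, 0.1013]
ee_rot: [-0.0, 0.707, 0.708, -0.0]
wrist_force: [0.0, -0.2, -1.1]
gripper_width: 0.255
```

No contact force, and the tip should be about 4 mm inside the mouth. Continuing gently.

move_arm(plan=[0,0,-0.2,0,0,0,0,0,-0.4,0,0,0,0,0,-0.6,0,0,0,0,0,-0.6,0,0,0])

```text
time: 6.9
position: [0.5403, -0.0028, 0.0952]
ee_rot: [-0.0, 0.707, 0.707, -0.0]
wrist_force: [-0.1, 0.1, -0.4]
gripper_width: 0.254
```

move_arm(plan=[0,0,-0.2,0,0,0,0,0,-0.4,0,0,0,0,0,-0.6,0,0,0,0,0,-0.6,0,0,0])

```text
time: 7.23
position: [0.5403, -0.0028, 0.0891]
ee_rot: [-0.0, 0.707, 0.707, -0.0]
wrist_force: [-0.5, -0.1, -0.8]
gripper_width: 0.25
```

move_arm(plan=[0,0,-0.15,0,0,0,0,0,-0.3,0,0,0,0,0,-0.4,0,0,0,0,0,-0.4,0,0,0])

```text
time: 7.57
position: [0.5404, -0.0028, 0.0853]
ee_rot: [-0.0, 0.707, 0.707, -0.0]
wrist_force: [-1.2, -0.4, -0.8]
gripper_width: 0.255
```

move_arm(plan=[0,0,-0.1,0,0,0,0,0,-0.2,0,0,0,0,0,-0.2,0,0,0])

```text
time: 7.82
position: [0.5405, -0.0027, 0.0834]
ee_rot: [-0.0, 0.707, 0.708, -0.0]
wrist_force: [1.0, 0.1, -1.4]
gripper_width: 0.254
```

move_arm(plan=[0,0,-0.1,0,0,0,0,0,-0.2,0,0,0,0,0,-0.2,0,0,0])

```text
time: 8.07
position: [0.5405, -0.0028, 0.0814]
ee_rot: [-0.0, 0.707, 0.707, -0.0]
wrist_force: [0.0, 0.2, -1.5]
gripper_width: 0.253
```

move_arm(plan=[0,0,-0.1,0,0,0,0,0,-0.1,0,0,0])

```text
time: 8.23
position: [0.5409, -0.0027, 0.081]
ee_rot: [0.0, 0.707, 0.707, 0.0]
wrist_force: [-2.3, 0.2, 4.6]
gripper_width: 0.254
```

move_arm(plan=[0,0,-0.1,0,0,0,0,0,-0.1,0,0,0])

```text
time: 8.4
position: [0.5412, -0.0028, 0.0807]
ee_rot: [0.0, 0.707, 0.707, 0.0]
wrist_force: [-3.1, 0.2, 12.6]
gripper_width: 0.255
```

The tip touched the bed at TCP z of about 0.081, which puts the knob 42 mm above the bush as expected. I'll ease to about 5 N and slide along +y.

move_arm(plan=[0,0.1,0.1,0,0,0,0,0.3,0.1,0,0,0,0,0.5,0.1,0,0,0,-0.02,0.7,0.1,0,0,0,-0.02,0.9,0.1,0,0,0])

```text
time: 8.82
position: [0.5409, 0.0058, 0.081]
ee_rot: [0.001, 0.707, 0.708, -0.0]
wrist_force: [-0.8, -5.2, 6.6]
gripper_width: 0.259
```

move_arm(plan=[0,0.2,0,0,0,0,-0.01,0.4,0,0,0,0,-0.02,0.6,0,0,0,0,-0.02,0.8,0,0,0,0,-0.02,0.8,0,0,0,0])

```text
time: 9.23
position: [0.5407, 0.0141, 0.081]
ee_rot: [0.001, 0.707, 0.708, 0.0]
wrist_force: [-1.1, -2.8, 4.9]
gripper_width: 0.257
```

move_arm(plan=[0,0.1,0,0,0,0,-0.01,0.2,0,0,0,0,-0.01,0.3,0,0,0,0,-0.01,0.4,0,0,0,0])

```text
time: 9.57
position: [0.5406, 0.0177, 0.081]
ee_rot: [0.001, 0.707, 0.708, -0.0]
wrist_force: [-1.5, -5.7, 6.1]
gripper_width: 0.256
```

move_arm(plan=[0,0.1,0,0,0,0,-0.01,0.2,0,0,0,0,-0.01,0.3,0,0,0,0,-0.01,0.4,0,0,0,0])

```text
time: 9.9
position: [0.5405, 0.0218, 0.081]
ee_rot: [0.001, 0.707, 0.708, -0.0]
wrist_force: [-0.7, -5.0, 4.7]
gripper_width: 0.254
```

```bash
python3 - <<'E'
from h import *
im,d=viewer.get_image("side")
cv2.imwrite("pics/side5.png",cv2.resize(im[170:270,240:370,::-1],None,fx=5,fy=5,interpolation=cv2.INTER_CUBIC))
E
```

```text
(no output)
```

View pics/side5.png

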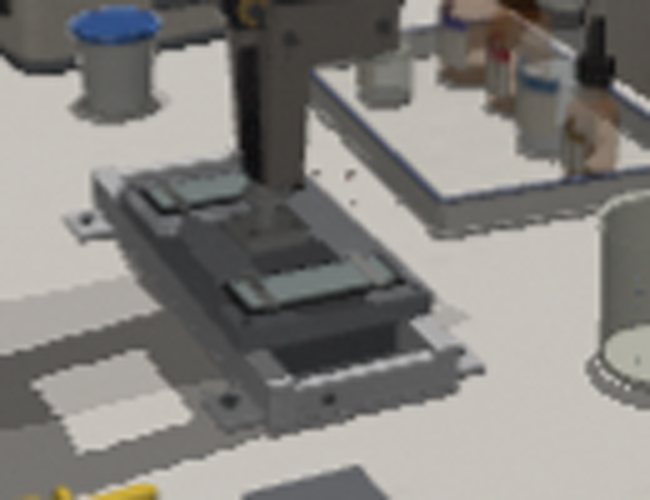

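The carriage moves along with the pin: it has slid away from the near end of the channel at crop (340,350). Continuing.

move_arm(plan=[0,0.1,0,0,0,0,-0.01,0.2,0,0,0,0,-0.01,0.3,0,0,0,0,-0.01,0.4,0,0,0,0])

```text
time: 10.28
position: [0.5397, 0.0265, 0.0803]
ee_rot: [-0.0, 0.707, 0.707, -0.0]
wrist_force: [0.4, -0.6, -1.2]
gripper_width: 0.252
```

move_arm(plan=[0,0.1,0,0,0,0,-0.01,0.2,0,0,0,0,-0.01,0.3,0,0,0,0,-0.01,0.4,0,0,0,0])

```text
time: 10.62
position: [0.5396, 0.0304, 0.0804]
ee_rot: [-0.0, 0.707, 0.708, -0.0]
wrist_force: [-0.2, -1.5, -2.4]
gripper_width: 0.256
```

The force vanished and z fell between y of 0.022 and 0.0265, so the tip is over the hole. I'll go back slightly and lower.

move_arm(plan=[0,-0.1,0,0,0,0,0,-0.15,-0.1,0,0,0,0,-0.15,-0.2,0,0,0,0,-0.15,-0.2,0,0,0])

```text
time: 10.95
position: [0.5396, 0.0287, 0.0784]
ee_rot: [-0.0, 0.707, 0.707, -0.0]
wrist_force: [1.5, -0.3, -1.0]
gripper_width: 0.256
```

move_arm(plan=[0,0,-0.1,0,0,0,0,0,-0.2,0,0,0,0,0,-0.3,0,0,0,0,0,-0.3,0,0,0])

```text
time: 11.28
position: [0.5397, 0.0287, 0.0753]
ee_rot: [-0.0, 0.707, 0.707, -0.0]
wrist_force: [0.2, -0.1, -1.2]
gripper_width: 0.256
```

move_arm(plan=[0,0,-0.1,0,0,0,0,0,-0.2,0,0,0,0,0,-0.2,0,0,0])

```text
time: 11.53
position: [0.5397, 0.0287, 0.0734]
ee_rot: [-0.0, 0.707, 0.707, -0.0]
wrist_force: [-1.4, 0.8, -0.4]
gripper_width: 0.252
```

move_arm(plan=[0,0,-0.1,0,0,0,0,0,-0.2,0,0,0,0,0,-0.3,0,0,0,0,0,-0.3,0,0,0])

```text
time: 11.87
position: [0.5396, 0.0287, 0.0704]
ee_rot: [-0.0, 0.707, 0.707, -0.0]
wrist_force: [0.4, -0.7, -0.9]
gripper_width: 0.255
```

move_arm(plan=[0,0,-0.1,0,0,0,0,0,-0.2,0,0,0,0,0,-0.2,0,0,0])

```text
time: 12.12
position: [0.5397, 0.0288, 0.0684]
ee_rot: [-0.0, 0.707, 0.707, -0.0]
wrist_force: [0.1, 0.2, -1.3]
gripper_width: 0.252
```

move_arm(plan=[0,0,-0.1,0,0,0,0,0,-0.1,0,0,0])

```text
time: 12.28
position: [0.5397, 0.0287, 0.0674]
ee_rot: [-0.0, 0.707, 0.707, -0.0]
wrist_force: [0.0, 0.6, -1.4]
gripper_width: 0.252
```

move_arm(plan=[0,0,-0.1,0,0,0,0,0,-0.1,0,0,0])

```text
time: 12.45
position: [0.5399, 0.0287, 0.0672]
ee_rot: [0.0, 0.707, 0.707, 0.0]
wrist_force: [-3.6, -1.7, 7.3]
gripper_width: 0.254
```

move_arm(plan=[0,0,-0.05,0,0,0,0,0,-0.05,0,0,0])

```text
time: 12.62
position: [0.5399, 0.0288, 0.0672]
ee_rot: [0.0, 0.707, 0.707, 0.0]
wrist_force: [-4.1, 0.2, 13.8]
gripper_width: 0.252
```

The collar is seated firmly at z 0.0672, 14 mm below the bed-contact height. Unloading, then releasing.

move_arm(plan=[0,0,0.1,0,0,0,0,0,0.13,0,0,0])

```text
time: 12.78
position: [0.54, 0.0288, 0.0676]
ee_rot: [0.0, 0.707, 0.708, 0.0]
wrist_force: [0.8, 0.0, -0.7]
gripper_width: 0.255
```

move_arm(plan=[0,0,0,0,0,0,0,0,0,0,0,0,0,0,0,0,0,0,0,0,0,0,0,0,0,0,0,0,0,0], jaw=0.45)

```text
time: 13.2
position: [0.5398, 0.0287, 0.0673]
ee_rot: [-0.0, 0.707, 0.707, -0.0]
wrist_force: [0.4, 0.0, -0.7]
gripper_width: 0.448
```

move_arm(plan=[0,0,0.5,0,0,0,0,0,1.5,0,0,0,0,0,3,0,0,0,0,0,5,0,0,0,0,0,7,0,0,0])

```text
time: 13.62
position: [0.5396, 0.0287, 0.1388]
ee_rot: [-0.0, 0.707, 0.707, -0.0]
wrist_force: [-0.1, 0.2, 0.7]
gripper_width: 0.451
```

move_arm(plan=[0,0,2,0,0,0,0,0,5,0,0,0,0,2,8,0,0,0,0,5,8,0,0,0,0,8,8,0,0,0])

```text
time: 14.03
position: [0.5412, 0.1094, 0.2209]
ee_rot: [0.001, 0.707, 0.707, 0.002]
wrist_force: [-0.2, 0.7, -0.5]
gripper_width: 0.454
```

move_arm(plan=[-3,3,0,0,0,0,-6,6,0,0,0,0,-9,9,0,0,0,0,-12,12,0,0,0,0,-12,12,0,0,0,0])

```text
time: 14.45
position: [0.4155, 0.2319, 0.2182]
ee_rot: [-0.001, 0.706, 0.709, 0.0]
wrist_force: [0.3, 0.6, 0.2]
gripper_width: 0.446
```

```bash
python3 - <<'E'
from h import *
print(telemetry.read_state()["position"])
for n in("side","top"):
  im,d=viewer.get_image(n); cv2.imwrite(f"pics/{n}6raw.png",im[:,:,::-1])
a=cv2.imread("pics/side6raw.png");cv2.imwrite("pics/side6.png",cv2.resize(a[170:310,230:430],None,fx=4,fy=4,interpolation=cv2.INTER_CUBIC))
E
```

```text
[0.4154865  0.23194574 0.21820279]
```

View pics/side6.png

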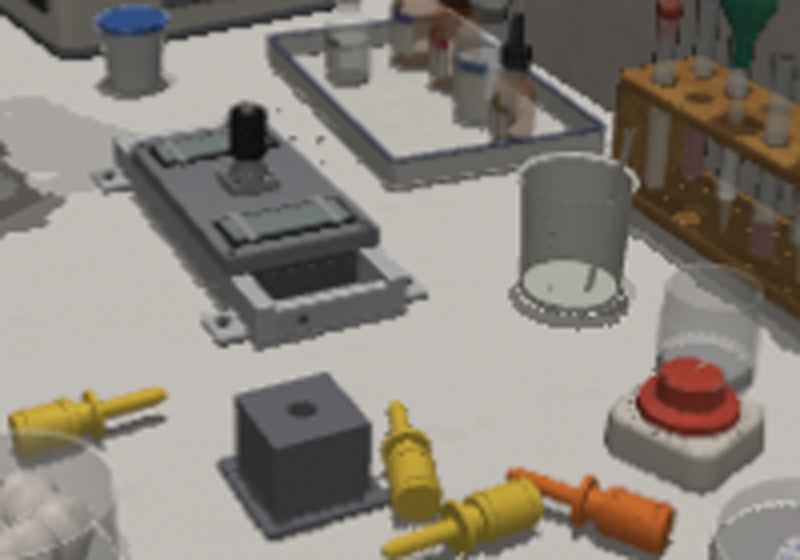

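View pics/top6raw.png

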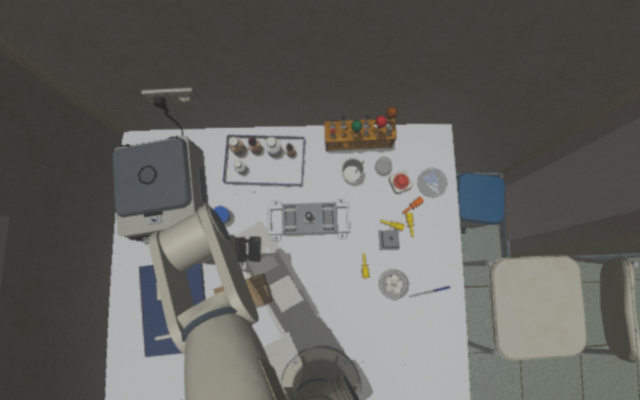

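Both views show the pin upright in the bush with its collar down (side crop (247,130)). The bystanders are where they were. One check of knob height and tilt, then I'll hand in.

move_arm(plan=[0,0,0,0,0,0,0,0,0,0,0,0,0,0,0,0,0,0])

```text
time: 14.8
position: [0.4208, 0.2279, 0.2176]
ee_rot: [0.0, 0.707, 0.707, 0.0]
wrist_force: [0.3, -0.2, 0.2]
gripper_width: 0.445
```

```bash
python3 - <<'E'
from h import *
np.set_printoptions(precision=4,suppress=True)
S=cv2.imread("pics/side6raw.png");T=cv2.imread("pics/top6raw.png")
ks=blob((S.max(2)<60).astype(np.uint8),282,190,302,212);kt=blob((T.max(2)<85).astype(np.uint8),300,207,320,228)
print(ks,kt,tri(ks[0],kt[0]),"pred",proj("side",(.5397,.0287,.074)),proj("top",(.5397,.0287,.09)))
s=telemetry.read_state();print(s["qvel"])
workorder.hand_in()
E
```

```text
(array([291.4841, 203.8333]), array([282, 197,  18,  14, 126], dtype=int32)) (array([309.7917, 217.625 ]), array([306, 214,   7,   7,  24], dtype=int32)) (array([0.5352, 0.0235, 0.0725]), np.float64(0.0052913569417251645)) pred [291.3604 202.4303] [308.0879 214.6209]
[-0.0005  0.002   0.0056  0.0024 -0.0015  0.0026]
the job is handed in; nothing more can be done
```

The locking pin went through the bush, dropped into the hidden hole and is seated with its collar on the flange. I released it and handed the job in at about 15 s; no verdict came back.

**What I did**
- I took the black-knobbed pin from its stand and lowered it through the bush until the tip touched the bed.
- With about 5 N on the tip, I slid pin and carriage along +y until the tip dropped, about 25–30 mm from the start.
- I pushed it home and pressed it to about 14 N, then let go. That was the highest reading at the wrist at the end of any move.

**Last checks**
- **Depth:** the pin seated 14 mm below the height where it first touched the bed, which matches a fully home pin. Both camera views show it upright with the collar down.
- **Knob height:** a rough two-camera check put the knob at z of about 0.0725 m against 0.074 m expected. The two sight lines missed each other by about 5 mm because the colour masks picked up some shadow. That check does not confirm the sideways position to within 3 mm; the seating depth is the stronger evidence.
- **Arm and bystanders:** the arm was clear of the stage and still. The bystanders looked unmoved in both views.

**What went wrong:** the three yellow look-alikes and the orange one fell over during the pick-up and lift. I didn't find the cause: the gripper may have knocked the nearest one, and the rest may have followed. They are still lying on the table near the stand, and I left them there.

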